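# Put the case-press dies back in order of size

## Robot

A 6-joint arm with a two-finger parallel gripper is mounted at the origin on the work surface. World frame = base frame: x ahead of the robot, y to its left, z up, the work surface at z = 0. Lengths are in m, angles in rad, forces in N, time in s.
With the tool pointing down it reaches from about 0.375 to 0.9 m from the base axis. Payload 3.1 kg.
Tool frame: the origin (TCP) lies between the finger pads; the fingertips stand 11 mm ahead of it and the grasp point (between the pads) lies 8 mm behind it; z points along the fingers, y is the line along which they close (so a half turn about z gives the same grasp; the last joint's range is limited). The gripper opens to 87 mm and grips with 3 to 60 N. Pads are 19 mm wide; open, the fingers measure 117 mm over their backs; the gripper's body (75 mm by 190 mm) begins 51 mm behind the grasp point.
Start: joints at [-1.395, 0.527, 1.433, -0, 1.181, -0.178], TCP at [0.217, -0.586, 0.234] pointing down, gripper open.
Joint ranges: [-3.08, 3.08], [-0.75, 2.2], [0.22, 2.44], [-1.43, 4.57], [0, 2.65], [-2.85, 2.85]. Speed limits (rad/s): [2.79, 2.79, 3.14, 3.14, 3.14, 3.14].

## Interface

Orientations are given as a unit quaternion [x, y, z, w].
In Python, from rig import get_obs, camera, hand_in gives the robot as it stands.
- The arm moves only by the shell command python3 -m pendant 'ROWS' [FORCE]. ROWS is JSON, a list that holds one entry, the list of rows, each a list of 7 numbers: the shift along the tool's x, y, z in m, then the turn, a rotation vector about the tool's x, y, z in degrees, then the opening, from 0 (shut) to 1 (fully open). In form: [[[x, y, z, ax, ay, az, fingers], ...]]. A call has exactly 5 rows; each row shifts and turns the commanded pose from where the row before left it, along the tool's axes as they then stand; what a row does not reach is not made up. A row lasts 1/8 s, in which the tool goes at most 62.5 mm and 10.7 degrees, less where a joint would pass 70% of its speed; a pose out of reach is approached as far as the arm can. A call with a gripper value outside its range is refused whole. The fingers move at their own pace and stop on an object; FORCE is the grip in N (left out, the last holds). Time passes only in rows, so rows that do not move let the fingers close, or fill a call up. It gives the time, the measured TCP pose, the force, the opening and the grip force at its end, in the units of the state.
- get_obs(): the state, without advancing time (a new reading comes with each control period).
- camera(name): name is "side" or "top"; returns a dict with "img" (480x640x3 uint8, red, green, blue), "intrinsics" (3x3 intrinsics, pixels), "R" (3x3) and "t" (3): a world point X has camera coordinates R X + t. Camera axes: x right, y down, z forward; pixel columns grow to the right and rows downward; lengths in m; the calibration is good to about 2 mm. A picture is of the moment at which its call begins. There is no depth.
- hand_in(): hands the job in; it is judged then, once.
The state is a dict: "time": time; "q": joint angles; "joint_velocities": joint speeds; "joint_torque": joint torques, N m; "position": TCP position; "tool_rot": TCP orientation; "ft_force": force on the tool from outside, world axes, zero at the start; "moment": the same for the moment, N m; "grip_width": finger opening in m; "grip_force": force on a finger pad.
Only numpy, scipy, OpenCV 4.12 (cv2) and the standard library are available. Lean on these libraries where they do the work, as an engineer would, in place of code of your own. Each camera call takes 0.05 s, during which the arm holds its last target. There are 200 camera calls.

## Task

Set the four white case-press dies back on the aluminium strip, one standing upright in the middle of each black rubber disc, in order of diameter: the smallest on the disc nearest the case press, growing to the largest at the far end. Leave the glass dust dome where it stands.

Things in the scene. Friction and masses are not known exactly. Their poses are not given: they have to be found in the camera images.
- die_26: loose case-press die, a solid upright cylinder of white nylon, 26 mm in diameter and 26 mm tall (the smallest of the four; alike but for diameter), with a thin grey line round it and a flat bare-metal centre on top; 25 to 155 g. Origin: centre of its underside, z up. Starts upright on the bench mat (z = 0).
- die_36: loose case-press die, a solid upright cylinder of white nylon, 36 mm in diameter and 26 mm tall (the second smallest of the four; alike but for diameter), with a thin grey line round it and a flat bare-metal centre on top; 25 to 155 g. Origin: centre of its underside, z up. Starts upright on the bench mat (z = 0).
- die_46: loose case-press die, a solid upright cylinder of white nylon, 46 mm in diameter and 26 mm tall (the second largest of the four; alike but for diameter), with a thin grey line round it and a flat bare-metal centre on top; 25 to 155 g. Origin: centre of its underside, z up. Starts upright on the bench mat (z = 0).
- die_56: loose case-press die, a solid upright cylinder of white nylon, 56 mm in diameter and 26 mm tall (the largest of the four; alike but for diameter), with a thin grey line round it and a flat bare-metal centre on top; 25 to 155 g. Origin: centre of its underside, z up. Starts upright on the bench mat (z = 0).
- seat_a: black rubber disc, 62 mm in diameter, one of four alike in a straight row 72 mm apart (centre to centre) on a fixed aluminium strip (70 x 300 mm); the end disc on the -y side. Origin: centre of its flat top face, 10 mm above the bench; its y axis runs along the row towards seat_d, z up. Fixed; no rim or hollow.
- seat_b: black rubber disc, 62 mm in diameter, one of four alike in a straight row 72 mm apart (centre to centre) on a fixed aluminium strip (70 x 300 mm); the second disc from the -y side. Origin: centre of its flat top face, 10 mm above the bench; its y axis runs along the row towards seat_d, z up. Fixed; no rim or hollow.
- seat_c: black rubber disc, 62 mm in diameter, one of four alike in a straight row 72 mm apart (centre to centre) on a fixed aluminium strip (70 x 300 mm); the third disc from the -y side. Origin: centre of its flat top face, 10 mm above the bench; its y axis runs along the row towards seat_d, z up. Fixed; no rim or hollow.
- seat_d: black rubber disc, 62 mm in diameter, one of four alike in a straight row 72 mm apart (centre to centre) on a fixed aluminium strip (70 x 300 mm); the end disc on the +y side. Origin: centre of its flat top face, 10 mm above the bench; its y axis runs along the row towards seat_d, z up. Fixed; no rim or hollow.
- press: the case press, a fixed grey bench press (base 100 x 90 mm, 171 mm tall, with spindle and cross handle) standing beyond one end of the row of discs, now the -y, now the +y end (a low blue box stands at the other). Origin: centre of the underside of its base, about 0.21 m from the disc at its end of the row and 0.42 m from the disc at the other end.
- dome: loose clear glass dust dome on a round black base with a watch movement inside: 62 mm in diameter, 59 mm tall with its round knob; stands in the same row as the dies. Origin: centre of its underside. To be left alone.
Mind the look-alikes: they are no part of the job. Leave any purple look-alike of the die_26 alone.

How it is judged:
At the end, for the whole second after the job is handed in: Counting from the press's end of the row, the 26, 36, 46 and 56 mm dies stand on the first, second, third and fourth disc: each centre within 10 mm of its disc's centre, resting on the disc (underside within 4 mm of its top), upright within 0.1 rad and at rest (under 0.02 m/s) (((horizontal distance between press and seat_a below 0.31 m and horizontal distance between die_26 and seat_a below 0.01 m and z of die_26 in the frame of seat_a between -0.004 and 0.004 m and angle between each of die_26, die_36, die_46, die_56's own z axis and vertical below 0.1 rad and linear speed of each of die_26, die_36, die_46, die_56 below 0.02 m/s and horizontal distance between die_36 and seat_b below 0.01 m and z of die_36 in the frame of seat_b between -0.004 and 0.004 m and horizontal distance between die_46 and seat_c below 0.01 m and z of die_46 in the frame of seat_c between -0.004 and 0.004 m and horizontal distance between die_56 and seat_d below 0.01 m and z of die_56 in the frame of seat_d between -0.004 and 0.004 m) or (horizontal distance between press and seat_d below 0.31 m and horizontal distance between die_26 and seat_d below 0.01 m and z of die_26 in the frame of seat_d between -0.004 and 0.004 m and angle between each of die_26, die_36, die_46, die_56's own z axis and vertical below 0.1 rad and linear speed of each of die_26, die_36, die_46, die_56 below 0.02 m/s and horizontal distance between die_36 and seat_c below 0.01 m and z of die_36 in the frame of seat_c between -0.004 and 0.004 m and horizontal distance between die_46 and seat_b below 0.01 m and z of die_46 in the frame of seat_b between -0.004 and 0.004 m and horizontal distance between die_56 and seat_a below 0.01 m and z of die_56 in the frame of seat_a between -0.004 and 0.004 m))); the robot touches nothing.
It fails at once if the glass dust dome is shifted by more than 15 mm or tipped by more than 0.3 rad (distance of dome from where it was at the start of the episode above 0.015 m or angle between dome's own z axis and vertical above 0.3 rad).
It also fails if it takes over 99 s, if anything falls off the work surface, if the arm or the gripper's body presses on something with over 40 N, if the wrist force passes 120 N, or if a joint passes its speed limit or range.

## Working session

There is one attempt and no reset: what is moved stays moved. The work goes in short steps, Python scripts to look and compute and a shell command to move; the robot and the scene stay as the last step left them, time stands still between calls to the robot, and variables do not carry over. Pictures are saved under pics/ and viewed, at most 14 in all, crops included, and the job is handed in when it is done.

```bash
mkdir -p pics; cat > h.py <<'E'
import numpy as np, cv2
from rig import get_obs, camera
def snap(n,f):
    c=camera(n); cv2.imwrite('pics/'+f,c['img'][:,:,::-1]); np.savez('pics/'+f+'.npz',**c); return c
def load(f): return dict(np.load('pics/'+f+'.npz'))
def ray(c,u,v,z):
    R=c['R'];t=c['t'];o=-R.T@t;d=R.T@np.linalg.inv(c['intrinsics'])@np.array([u,v,1.]);return o+d*(z-o[2])/d[2]
def proj(c,X):
    p=c['intrinsics']@(c['R']@np.array(X,float)+c['t']);return p[:2]/p[2]
E
python3 - <<'E'
from h import *
for n in('top','side'):
    c=snap(n,n+'1.png'); print(n,-c['R'].T@c['t'],c['R'][2])
o=get_obs();print(o['position'],o['tool_rot'],o['time'],o['grip_width'])
E
```

```text
top [0.4008121  0.00768677 0.94506558] [ 0.22713908  0.01064815 -0.97380412]
side [ 0.3728889  -0.78032131  0.56167447] [ 0.22738839  0.81988935 -0.52542932]
[ 0.21642612 -0.5856403   0.23267686] [ 9.84393826e-01  1.75976786e-01 -1.81141156e-05 -9.82602520e-04] 0.1 0.08691307703490568
```

View pics/top1.png

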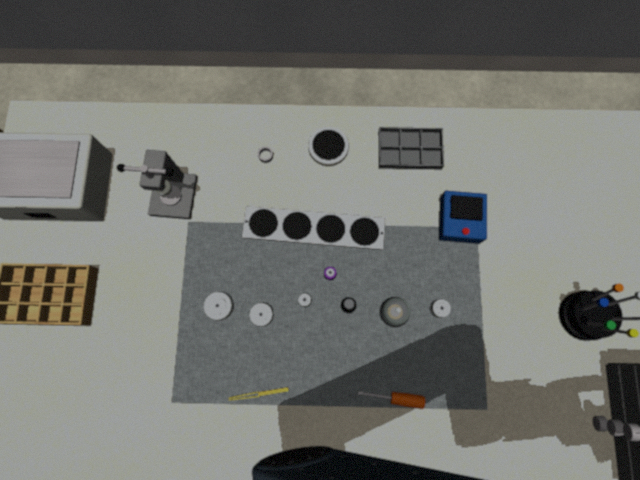

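View pics/side1.png

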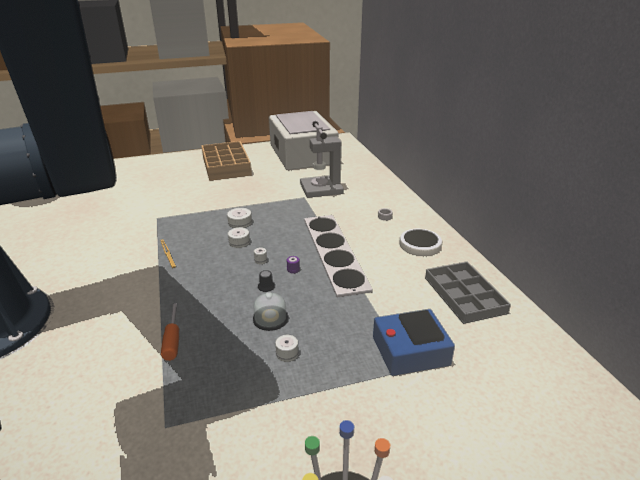

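The white candidates for dies in the top view are (218,306), (261,314), (304,299) and (442,308). The look-alikes are the purple die at (330,272), the black loupe at (348,305) and the dome at (395,311). The press is at (170,190), on the image left (+y), beyond the disc at (263,222).

```bash
cat > m.py <<'E'
from h import *
def blob(c,u,v,kind,r=24):
    g=cv2.cvtColor(c['img'],cv2.COLOR_RGB2HSV).astype(int)
    V=g[:,:,2]
    w=V[v-r:v+r,u-r:u+r].astype(np.uint8)
    t,m=cv2.threshold(w,0,255,cv2.THRESH_BINARY+cv2.THRESH_OTSU)
    if kind=='k': m=255-m
    cs,_=cv2.findContours(m,cv2.RETR_EXTERNAL,cv2.CHAIN_APPROX_NONE)
    k=min(cs,key=lambda k:abs(cv2.pointPolygonTest(k,(r,r),True)-1e3) if cv2.contourArea(k)>20 else 1e9)
    k=cv2.convexHull(k); M=cv2.moments(k); a=M['m00']
    return u-r+M['m10']/a, v-r+M['m01']/a, a, t
def width(c,a,p):
    d=np.linalg.norm(-c['R'].T@c['t']-p); return 2*np.sqrt(a/np.pi)/c['intrinsics'][0,0]*d
E
python3 - <<'E'
from m import *
T=load('top1.png');S=load('side1.png')
for c,l,z in((T,[(218,306,'w',22),(261,314,'w',20),(304,299,'w',14),(442,308,'w',16),(330,272,'w',12),(348,305,'k',12),(395,311,'w',22)],.013),(T,[(263,222,'k',16),(297,226,'k',16),(331,229,'k',16),(365,232,'k',16)],.01),
 (S,[(239,216,'w',18),(238,236,'w',16),(260,255,'w',12),(287,347,'w',18)],.013),(S,[(322,224,'k',14),(330,240,'k',16),(339,259,'k',18),(348,279,'k',20)],.01)):
    for u,v,k,r in l:
        x,y,a,t=blob(c,u,v,k,r); p=ray(c,x,y,z); print((u,v),np.round([x,y,a,t],1),np.round(p[:2],4),'w',round(width(c,a,p)*1e3,1))
I=T['img'][190:340,190:470]; cv2.imwrite('pics/crop1.png',cv2.resize(I[:,:,::-1],None,fx=2.8,fy=2.8,interpolation=cv2.INTER_CUBIC))
E
```

```text
(218, 306) [216.8 305.4 562.  128. ] [0.4841 0.2308] w 56.3
(261, 314) [260.1 314.  377.5 128. ] [0.4685 0.1417] w 45.3
(304, 299) [303.8 299.3 105.5 126. ] [0.4999 0.0542] w 23.8
(442, 308) [441.7 307.7 228.5 127. ] [ 0.4886 -0.2255] w 36.0
(330, 272) [330.  272.1  78.5 119. ] [0.5572 0.0019] w 20.7
(348, 305) [348.  304.8 184.   68. ] [ 0.4906 -0.0358] w 31.4
(395, 311) [ 394.5  310.5 1849.    80. ] [ 0.4811 -0.1299] w 100.4
(263, 222) [262.9 222.5 590.   87. ] [0.6614 0.1462] w 58.8
(297, 226) [296.5 225.4 582.5  82. ] [0.6564 0.0746] w 57.9
(331, 229) [330.4 228.2 581.   86. ] [0.6518 0.0027] w 57.6
(365, 232) [364.1 231.1 588.5  85. ] [ 0.6467 -0.0687] w 58.1
(239, 216) [238.7 213.  189.5 171. ] [0.4876 0.2515] w 37.6
(238, 236) [238.  232.2 161.5 165. ] [0.4718 0.1619] w 32.4
(260, 255) [259.6 250.4  48.5 165. ] [0.5034 0.073 ] w 16.6
(287, 347) [286.3 342.  251.  164. ] [ 0.4916 -0.2095] w 29.5
(322, 224) [322.2 224.1 284.5 142. ] [0.6635 0.1451] w 43.8
(330, 240) [330.  240.1 325.  139. ] [0.6586 0.0731] w 44.3
(339, 259) [338.6 258.  390.  141. ] [0.6535 0.0011] w 45.8
(348, 279) [348.4 278.3 483.  147. ] [ 0.6484 -0.0712] w 48.0
```

View pics/crop1.png

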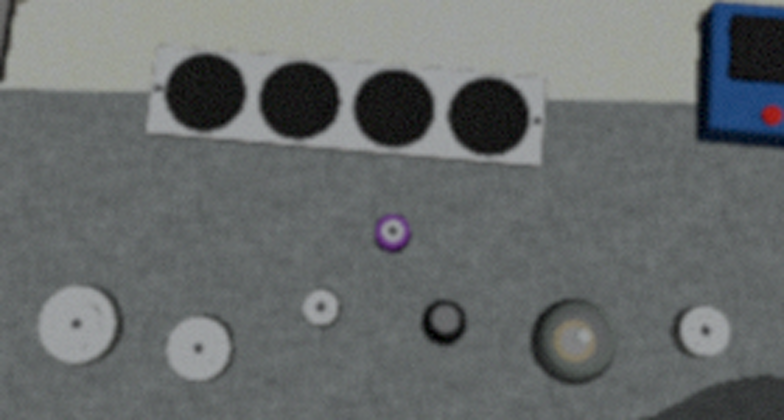

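The crop shows the four plain white dies. Diameters measure about 56, 45, 24 and 36 mm at (218,306), (261,314), (304,299) and (442,308), so each is identified; the purple one is the decoy. The mask covers the top faces, so I'll recompute at z = 26 mm with both views, and turn the tool so it closes along world x.

```bash
python3 - <<'E'
from m import *
T=load('top1.png');S=load('side1.png')
for n,a,b in(('56',(218,306,22),(239,216,18)),('46',(261,314,20),(238,236,16)),('26',(304,299,14),(260,255,12)),('36',(442,308,16),(287,347,18))):
    P=[ray(c,*blob(c,q[0],q[1],'w',q[2])[:2],.026)[:2] for c,q in((T,a),(S,b))]; print(n,np.round(P,4).tolist(),np.round(np.mean(P,0),4))
E
python3 -m pendant '[[[0,0,0,0,0,-10,0.75],[0,0,0,0,0,-10,0.75],[0,0,0,0,0,-10,0.75],[0,0,0,0,0,-10,0.75],[0,0,0,0,0,-10,0.75]]]' 20
python3 -m pendant '[[[0,0,0,0,0,-10,0.75],[0,0,0,0,0,-9.8,0.75],[0.06,0,0,0,0,0,0.75],[0.06,0,0,0,0,0,0.75],[0.06,0,0,0,0,0,0.75]]]'
python3 -m pendant '[[[0.06,0.05,0,0,0,0,0.75],[0.06,0.05,0,0,0,0,0.75],[0.06,0.06,0,0,0,0,0.75],[0,0.05,0.05,0,0,0,0.75],[0,0.05,0.05,0,0,0,0.75]]]'
python3 -c "
from h import *
o=get_obs();print(o['position'],o['q'],o['time'],o['tool_rot'])"
```

```text
56 [[0.483, 0.2277], [0.4849, 0.2271]] [0.4839 0.2274]
46 [[0.4676, 0.1399], [0.4695, 0.1396]] [0.4685 0.1397]
26 [[0.4985, 0.0535], [0.5003, 0.0528]] [0.4994 0.0532]
36 [[0.4874, -0.2222], [0.4888, -0.223]] [ 0.4881 -0.2226]
time: 0.72
position: [0.2165, -0.5858, 0.2329]
tool_rot: [0.816, 0.578, 0.0, -0.001]
ft_force: [-0.3, 0.2, 0.5]
grip_width: 0.0659
grip_force: 0.0
time: 1.35
position: [0.2161, -0.4041, 0.2331]
tool_rot: [0.707, 0.707, 0.0, -0.0]
ft_force: [0.0, 0.9, -0.2]
grip_width: 0.0651
grip_force: 0.0
time: 1.98
position: [0.4308, -0.2654, 0.1448]
tool_rot: [0.706, 0.708, -0.0, 0.001]
ft_force: [0.6, -1.0, -0.6]
grip_width: 0.0653
grip_force: 0.0
[ 0.43076922 -0.26537242  0.14484026] [-7.73239603e-01  5.02801394e-01  1.81628398e+00 -1.87263510e-04
  8.19591936e-01 -7.75682046e-01] 1.975 [ 7.06196794e-01  7.08014095e-01 -5.25786744e-05  1.45833134e-03]
```

```bash
python3 -m pendant '[[[0.02,0.03,0,0,0,0,0.75],[0.02,0.027,0,0,0,0,0.75],[0,0,0,0,0,0,0.75],[0,0,0,0,0,0,0.75],[0,0,0,0,0,0,0.75]]]'
```

```text
time: 2.6
position: [0.4848, -0.2262, 0.1452]
tool_rot: [0.707, 0.707, -0.0, -0.0]
ft_force: [0.8, -0.4, 0.4]
grip_width: 0.0651
grip_force: 0.0
```

```bash
python3 -m pendant '[[[0.0035,0.0035,0.03,0,0,0,0.75],[0,0,0.04,0,0,0,0.75],[0,0,0.04,0,0,0,0.75],[0,0,0.021,0,0,0,0.75],[0,0,0,0,0,0,0.75]]]'
python3 -m pendant '[[[0,0,0,0,0,0,0.2],[0,0,0,0,0,0,0.2],[0,0,0,0,0,0,0.2],[0,0,0,0,0,0,0.2],[0,0,0,0,0,0,0.2]]]' 20
```

```text
time: 3.22
position: [0.4882, -0.2228, 0.0133]
tool_rot: [0.707, 0.707, -0.0, -0.001]
ft_force: [0.5, 0.3, 0.5]
grip_width: 0.0652
grip_force: 0.0
time: 3.85
position: [0.4894, -0.2223, 0.0146]
tool_rot: [0.707, 0.708, 0.0, 0.0]
ft_force: [-1.0, 0.2, 2.5]
grip_width: 0.0351
grip_force: 20.0
```

```bash
python3 -m pendant '[[[0,0,-0.03,0,0,0,0.2],[0,0,-0.04,0,0,0,0.2],[0,0,-0.04,0,0,0,0.2],[0.037,0.021,0,0,0,0,0.2],[0.037,0.021,0,0,0,0,0.2]]]'
python3 -m pendant '[[[0.037,0.021,0,0,0,0,0.2],[0.037,0.021,0,0,0,0,0.2],[0.037,0.021,0,0,0,0,0.2],[0.037,0.021,0,0,0,0,0.2],[0.037,0.021,0,0,0,0,0.2]]]'
python3 -m pendant '[[[0.037,0.021,0,0,0,0,0.2],[0,0,0,0,0,0,0.2],[0,0,0,0,0,0,0.2],[0,0,0,0,0,0,0.2],[0,0,0,0,0,0,0.2]]]'
```

```text
time: 4.47
position: [0.5317, -0.1478, 0.1249]
tool_rot: [0.707, 0.707, 0.0, 0.001]
ft_force: [0.1, -0.1, -0.6]
grip_width: 0.0356
grip_force: 20.0
time: 5.1
position: [0.6361, 0.0384, 0.1238]
tool_rot: [0.707, 0.708, -0.0, -0.0]
ft_force: [0.3, -0.3, -0.4]
grip_width: 0.0356
grip_force: 20.0
time: 5.72
position: [0.6564, 0.0729, 0.1242]
tool_rot: [0.707, 0.707, -0.0, -0.0]
ft_force: [-0.8, -1.1, -0.6]
grip_width: 0.0355
grip_force: 20.0
```

```bash
python3 -m pendant '[[[0.001,0.001,0.03,0,0,0,0.2],[0,0,0.04,0,0,0,0.2],[0,0,0.02,0,0,0,0.2],[0,0,0.0095,0,0,0,0.2],[0,0,0,0,0,0,0.2]]]'
python3 -m pendant '[[[0,0,0,0,0,0,0.2],[0,0,0,0,0,0,0.65],[0,0,0,0,0,0,0.65],[0,0,0,0,0,0,0.65],[0,0,0,0,0,0,0.65]]]'
python3 -m pendant '[[[0,0,-0.02,0,0,0,0.65],[0,0,-0.04,0,0,0,0.65],[0,0,-0.04,0,0,0,0.65],[0,0,0,0,0,0,0.65],[0,0,0,0,0,0,0.65]]]'
```

```text
time: 6.35
position: [0.6585, 0.0747, 0.0252]
tool_rot: [0.707, 0.707, 0.0, 0.0]
ft_force: [0.3, -0.4, -0.9]
grip_width: 0.0355
grip_force: 20.0
time: 6.98
position: [0.6579, 0.075, 0.0248]
tool_rot: [0.707, 0.708, 0.0, 0.0]
ft_force: [0.4, 1.2, 0.4]
grip_width: 0.0559
grip_force: 0.0
time: 7.6
position: [0.6576, 0.075, 0.1254]
tool_rot: [0.707, 0.708, 0.0, 0.0]
ft_force: [-0.3, -0.4, 0.1]
grip_width: 0.0566
grip_force: 0.0
```

```bash
python3 -m pendant '[[[-0.0054,-0.0395,0,0,0,0,0.6],[-0.0054,-0.0395,0,0,0,0,0.6],[-0.0054,-0.0395,0,0,0,0,0.6],[-0.0054,-0.0395,0,0,0,0,0.6],[0,0,0,0,0,0,0.6]]]'
python3 -m pendant '[[[0,0,0.02,0,0,0,0.6],[0,0,0.02,0,0,0,0.6],[0,0,0,0,0,0,0.6],[0,0,0,0,0,0,0.6],[0,0,0,0,0,0,0.6]]]'
```

```text
time: 8.22
position: [0.4946, 0.0536, 0.1234]
tool_rot: [0.707, 0.707, -0.003, -0.003]
ft_force: [1.1, -0.1, -0.5]
grip_width: 0.0522
grip_force: 0.0
time: 8.85
position: [0.5006, 0.0532, 0.0852]
tool_rot: [0.707, 0.708, 0.0, 0.001]
ft_force: [-0.3, 0.1, 0.5]
grip_width: 0.0522
grip_force: 0.0
```

```bash
python3 -m pendant '[[[0,-0.001,0.03,0,0,0,0.6],[0,0,0.03,0,0,0,0.6],[0,0,0.011,0,0,0,0.6],[0,0,0,0,0,0,0.6],[0,0,0,0,0,0,0.15]]]' 20
python3 -m pendant '[[[0,0,0,0,0,0,0.15],[0,0,0,0,0,0,0.15],[0,0,0,0,0,0,0.15],[0,0,0,0,0,0,0.15],[0,0,0,0,0,0,0.15]]]'
```

```text
time: 9.48
position: [0.4996, 0.0532, 0.0146]
tool_rot: [0.707, 0.708, 0.001, 0.001]
ft_force: [0.1, -0.1, -0.1]
grip_width: 0.0481
grip_force: 0.0
time: 10.1
position: [0.4992, 0.0532, 0.0142]
tool_rot: [0.707, 0.708, 0.0, 0.0]
ft_force: [-0.4, 0.2, 6.6]
grip_width: 0.0253
grip_force: 20.0
```

```bash
python3 -m pendant '[[[0,0,-0.03,0,0,0,0.15],[0,0,-0.04,0,0,0,0.15],[0,0,-0.04,0,0,0,0.15],[0,0,0,0,0,0,0.15],[0,0,0,0,0,0,0.15]]]'
python3 -m pendant '[[[0.0185,0.0326,0,0,0,0,0.15],[0.0185,0.0326,0,0,0,0,0.15],[0.0185,0.0326,0,0,0,0,0.15],[0.0185,0.0326,0,0,0,0,0.15],[0.0185,0.0326,0,0,0,0,0.15]]]'
python3 -m pendant '[[[0,0,0.03,0,0,0,0.15],[0,0,0.03,0,0,0,0.15],[0,0,0,0,0,0,0.15],[0,0,0,0,0,0,0.15],[0,0,0,0,0,0,0.15]]]'
```

```text
time: 10.72
position: [0.4982, 0.0533, 0.1232]
tool_rot: [0.707, 0.708, -0.0, -0.0]
ft_force: [-0.4, 0.1, -0.7]
grip_width: 0.0252
grip_force: 20.0
time: 11.35
position: [0.6613, 0.1464, 0.1208]
tool_rot: [0.707, 0.708, -0.002, -0.002]
ft_force: [-0.3, -0.5, -0.1]
grip_width: 0.0256
grip_force: 20.0
time: 11.98
position: [0.6627, 0.1459, 0.0648]
tool_rot: [0.707, 0.707, 0.001, 0.001]
ft_force: [0.4, 0.0, 0.2]
grip_width: 0.0254
grip_force: 20.0
```

```bash
python3 -m pendant '[[[0,0,0.025,0,0,0,0.15],[0,0,0.0145,0,0,0,0.15],[0,0,0,0,0,0,0.15],[0,0,0,0,0,0,0.15],[0,0,0,0,0,0,0.15]]]'
python3 -m pendant '[[[0,0,0,0,0,0,0.5],[0,0,0,0,0,0,0.5],[0,0,0,0,0,0,0.5],[0,0,0,0,0,0,0.5],[0,0,-0.02,0,0,0,0.5]]]'
python3 -m pendant '[[[0,0,-0.04,0,0,0,0.85],[0,0,-0.04,0,0,0,0.85],[0,0,0,0,0,0,0.85],[-0.0012,-0.0388,0,0,0,0,0.85],[-0.0012,-0.0388,0,0,0,0,0.85]]]'
python3 -m pendant '[[[-0.0012,-0.0388,0,0,0,0,0.85],[-0.0012,-0.0388,0,0,0,0,0.85],[-0.0012,-0.0388,0,0,0,0,0.85],[0,0,0,0,0,0,0.85],[0,0,0,0,0,0,0.85]]]'
```

```text
time: 12.6
position: [0.662, 0.1459, 0.0247]
tool_rot: [0.707, 0.708, 0.0, 0.0]
ft_force: [1.0, -0.0, -0.9]
grip_width: 0.0253
grip_force: 20.0
time: 13.22
position: [0.6602, 0.1458, 0.0431]
tool_rot: [0.707, 0.708, -0.002, -0.001]
ft_force: [-0.7, 0.3, 0.8]
grip_width: 0.0431
grip_force: 0.0
time: 13.85
position: [0.5829, 0.1433, 0.1242]
tool_rot: [0.707, 0.707, -0.0, -0.0]
ft_force: [-0.5, 0.4, -1.6]
grip_width: 0.0733
grip_force: 0.0
time: 14.48
position: [0.469, 0.1397, 0.1245]
tool_rot: [0.707, 0.708, 0.001, 0.001]
ft_force: [0.3, 0.0, 0.9]
grip_width: 0.0739
grip_force: 0.0
```

```bash
python3 -m pendant '[[[0,0,0.03,0,0,0,0.85],[0,0,0.04,0,0,0,0.85],[0,0,0.03,0,0,0,0.85],[0,0,0.0105,0,0,0,0.85],[0,0,0,0,0,0,0.85]]]'
python3 -m pendant '[[[0,0,0,0,0,0,0.3],[0,0,0,0,0,0,0.3],[0,0,0,0,0,0,0.3],[0,0,0,0,0,0,0.3],[0,0,0,0,0,0,0.3]]]' 20
python3 -m pendant '[[[0,0,-0.03,0,0,0,0.3],[0,0,-0.04,0,0,0,0.3],[0,0,-0.04,0,0,0,0.3],[0,0,0,0,0,0,0.3],[0,0,0,0,0,0,0.3]]]'
python3 -m pendant '[[[-0.023,0.0307,0,0,0,0,0.3],[-0.023,0.0307,0,0,0,0,0.3],[-0.023,0.0307,0,0,0,0,0.3],[-0.023,0.0307,0,0,0,0,0.3],[-0.023,0.0307,0,0,0,0,0.3]]]'
python3 -m pendant '[[[-0.023,0.0307,0,0,0,0,0.3],[0,0,0.02,0,0,0,0.3],[0,0,0.03,0,0,0,0.3],[0,0,0,0,0,0,0.3],[0,0,0,0,0,0,0.3]]]'
```

```text
time: 15.1
position: [0.4688, 0.1396, 0.0134]
tool_rot: [0.707, 0.707, 0.0, 0.0]
ft_force: [0.8, 0.2, 0.9]
grip_width: 0.0735
grip_force: 0.0
time: 15.72
position: [0.4681, 0.1397, 0.0142]
tool_rot: [0.707, 0.708, 0.0, 0.0]
ft_force: [-0.5, 0.6, 4.0]
grip_width: 0.0458
grip_force: 20.0
time: 16.35
position: [0.467, 0.1396, 0.123]
tool_rot: [0.707, 0.708, -0.001, -0.0]
ft_force: [-0.3, -0.4, -1.3]
grip_width: 0.0458
grip_force: 20.0
time: 16.98
position: [0.6208, 0.0242, 0.1209]
tool_rot: [0.707, 0.707, -0.001, -0.002]
ft_force: [0.2, -0.9, -1.5]
grip_width: 0.0452
grip_force: 20.0
time: 17.6
position: [0.6518, 0.002, 0.0729]
tool_rot: [0.707, 0.708, -0.0, -0.001]
ft_force: [0.3, -0.7, -0.4]
grip_width: 0.0455
grip_force: 20.0
```

```bash
python3 -m pendant '[[[0,0.0005,0.03,0,0,0,0.3],[0,0,0.018,0,0,0,0.3],[0,0,0,0,0,0,0.3],[0,0,0,0,0,0,0.3],[0,0,0,0,0,0,0.3]]]'
python3 -m pendant '[[[0,0,0,0,0,0,0.75],[0,0,0,0,0,0,0.75],[0,0,0,0,0,0,0.75],[0,0,0,0,0,0,0.75],[0,0,-0.02,0,0,0,0.75]]]'
python3 -m pendant '[[[0,0,-0.04,0,0,0,0.95],[0,0,-0.04,0,0,0,0.95],[0,0,0,0,0,0,0.95],[0.0322,-0.024,0,0,0,0,0.95],[0.0322,-0.024,0,0,0,0,0.95]]]'
python3 -m pendant '[[[0.0322,-0.024,0,0,0,0,0.95],[0.0322,-0.024,0,0,0,0,0.95],[0.0322,-0.024,0,0,0,0,0.95],[0.0322,-0.024,0,0,0,0,0.95],[0.0322,-0.024,0,0,0,0,0.95]]]'
python3 -m pendant '[[[0,0,0,0,0,0,0.95],[0,0,0,0,0,0,0.95],[0,0,0,0,0,0,0.95],[0,0,0,0,0,0,0.95],[0,0,0,0,0,0,0.95]]]'
```

```text
time: 18.23
position: [0.6531, 0.0019, 0.0266]
tool_rot: [0.707, 0.708, 0.0, 0.001]
ft_force: [-0.1, -1.2, -0.5]
grip_width: 0.0455
grip_force: 20.0
time: 18.85
position: [0.6512, 0.0021, 0.0448]
tool_rot: [0.707, 0.708, -0.001, -0.002]
ft_force: [-0.6, -0.2, 0.2]
grip_width: 0.0652
grip_force: 0.0
time: 19.48
position: [0.6037, 0.0665, 0.1257]
tool_rot: [0.707, 0.707, -0.0, -0.0]
ft_force: [0.9, 0.5, -0.6]
grip_width: 0.0826
grip_force: 0.0
time: 20.1
position: [0.4832, 0.2279, 0.1257]
tool_rot: [0.707, 0.707, -0.0, -0.0]
ft_force: [0.3, -0.1, -0.2]
grip_width: 0.0824
grip_force: 0.0
time: 20.72
position: [0.4848, 0.2265, 0.1256]
tool_rot: [0.707, 0.707, 0.0, 0.0]
ft_force: [-0.7, 1.8, 1.0]
grip_width: 0.0825
grip_force: 0.0
```

```bash
python3 -m pendant '[[[0,-0.0005,0.03,0,0,0,0.95],[0,0,0.04,0,0,0,0.95],[0,0,0.03,0,0,0,0.95],[0,0,0.0115,0,0,0,0.95],[0,0,0,0,0,0,0.95]]]'
python3 -m pendant '[[[0,0,0,0,0,0,0.4],[0,0,0,0,0,0,0.4],[0,0,0,0,0,0,0.4],[0,0,0,0,0,0,0.4],[0,0,0,0,0,0,0.4]]]' 20
python3 -m pendant '[[[0,0,-0.03,0,0,0,0.4],[0,0,-0.04,0,0,0,0.4],[0,0,-0.04,0,0,0,0.4],[0,0,0,0,0,0,0.4],[0,0,0,0,0,0,0.4]]]'
python3 -m pendant '[[[-0.0371,0.0204,0,0,0,0,0.4],[-0.0371,0.0204,0,0,0,0,0.4],[-0.0371,0.0204,0,0,0,0,0.4],[-0.0371,0.0204,0,0,0,0,0.4],[-0.0371,0.0204,0,0,0,0,0.4]]]'
python3 -m pendant '[[[-0.0371,0.0204,0,0,0,0,0.4],[-0.0371,0.0204,0,0,0,0,0.4],[-0.0371,0.0204,0,0,0,0,0.4],[0,0,0.02,0,0,0,0.4],[0,0,0,0,0,0,0.4]]]'
python3 -m pendant '[[[0,0,0.03,0,0,0,0.4],[0,0,0,0,0,0,0.4],[0,0,0,0,0,0,0.4],[0,0,0,0,0,0,0.4],[0,0,0,0,0,0,0.4]]]'
```

```text
time: 21.35
position: [0.4838, 0.2269, 0.0138]
tool_rot: [0.707, 0.707, -0.0, -0.0]
ft_force: [0.5, -0.2, -0.3]
grip_width: 0.0826
grip_force: 0.0
time: 21.98
position: [0.4842, 0.2272, 0.0148]
tool_rot: [0.707, 0.708, 0.0, 0.0]
ft_force: [-0.4, 0.4, 5.4]
grip_width: 0.0555
grip_force: 20.0
time: 22.6
position: [0.483, 0.2269, 0.1234]
tool_rot: [0.707, 0.708, -0.001, -0.0]
ft_force: [-0.8, 0.6, -1.7]
grip_width: 0.0558
grip_force: 20.0
time: 23.22
position: [0.5851, 0.0406, 0.1217]
tool_rot: [0.707, 0.707, -0.001, -0.002]
ft_force: [0.0, -0.6, -1.6]
grip_width: 0.0557
grip_force: 20.0
time: 23.85
position: [0.6444, -0.0693, 0.1]
tool_rot: [0.707, 0.707, -0.002, -0.004]
ft_force: [-0.2, 0.5, -0.7]
grip_width: 0.0554
grip_force: 20.0
time: 24.48
position: [0.648, -0.0695, 0.0752]
tool_rot: [0.707, 0.708, 0.0, 0.001]
ft_force: [0.2, 0.2, -0.9]
grip_width: 0.0552
grip_force: 20.0
```

Lower and release, then retreat upward and back so the cameras can see.

```bash
python3 -m pendant '[[[0,0,0.03,0,0,0,0.4],[0,0,0.019,0,0,0,0.4],[0,0,0,0,0,0,0.4],[0,0,0,0,0,0,0.4],[0,0,0,0,0,0,0.4]]]'
python3 -m pendant '[[[0,0,0,0,0,0,0.9],[0,0,0,0,0,0,0.9],[0,0,0,0,0,0,0.9],[0,0,0,0,0,0,0.9],[0,0,-0.02,0,0,0,0.9]]]'
python3 -m pendant '[[[0,0,-0.04,0,0,0,0.9],[0,0,-0.04,0,0,0,0.9],[0,0,-0.04,0,0,0,0.9],[0,-0.04,-0.02,0,0,0,0.9],[-0.03,-0.03,0,0,0,0,0.9]]]'
python3 -m pendant '[[[-0.04,-0.03,0,0,0,0,0.9],[-0.04,-0.03,0,0,0,0,0.9],[-0.04,-0.03,0,0,0,0,0.9],[-0.04,-0.03,0,0,0,0,0.9],[-0.04,-0.02,0,0,0,0,0.9]]]'
python3 -m pendant '[[[-0.04,-0.02,0,0,0,0,0.9],[-0.04,0,0,0,0,0,0.9],[-0.03,0,0,0,0,0,0.9],[0,0,0,0,0,0,0.9],[0,0,0,0,0,0,0.9]]]'
python3 -c "
from h import *
snap('top','top2.png');snap('side','side2.png')"
```

```text
time: 25.1
position: [0.6476, -0.0696, 0.0256]
tool_rot: [0.707, 0.708, 0.0, 0.0]
ft_force: [0.7, 0.2, -0.9]
grip_width: 0.0553
grip_force: 20.0
time: 25.72
position: [0.646, -0.0691, 0.0443]
tool_rot: [0.707, 0.708, -0.001, -0.002]
ft_force: [0.6, 0.4, 0.3]
grip_width: 0.0776
grip_force: 0.0
time: 26.35
position: [0.5776, -0.0985, 0.1888]
tool_rot: [0.706, 0.709, 0.001, 0.002]
ft_force: [0.5, -0.7, -0.7]
grip_width: 0.0784
grip_force: 0.0
time: 26.98
position: [0.4365, -0.3009, 0.1867]
tool_rot: [0.707, 0.707, -0.0, 0.001]
ft_force: [0.5, 1.0, -0.5]
grip_width: 0.078
grip_force: 0.0
time: 27.6
position: [0.4176, -0.4087, 0.1857]
tool_rot: [0.707, 0.708, 0.0, -0.0]
ft_force: [0.0, 0.2, -0.6]
grip_width: 0.0782
grip_force: 0.0
```

View pics/top2.png

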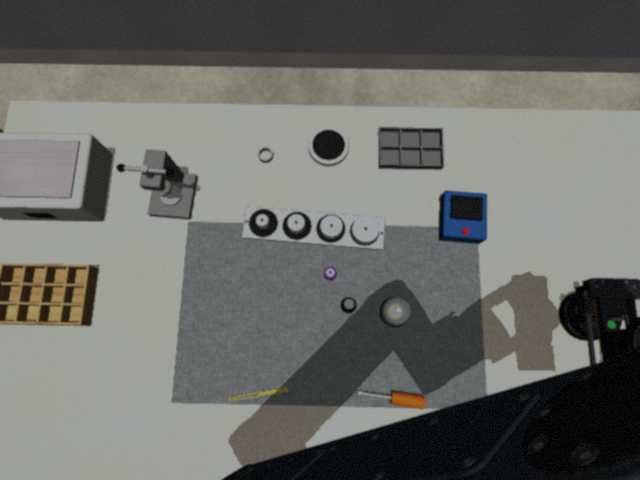

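View pics/side2.png

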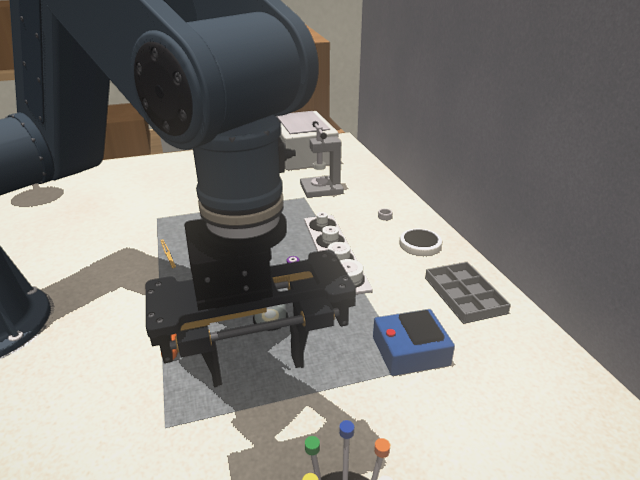

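All four dies stand on the discs, growing from the press end: (263,220), (296,224), (330,227), (366,231). The dome is unmoved at (396,311). A numeric check before handing in.

```bash
python3 - <<'E'
from m import *
T=load('top2.png')
for u,v,r,s in((263,220,13,(.6614,.1462)),(296,224,13,(.6564,.0746)),(330,227,15,(.6518,.0027)),(365,230,14,(.6467,-.0687))):
    x,y,a,t=blob(T,u,v,'w',r);p=ray(T,x,y,.036);print(np.round([x,y,a],1),np.round((p[:2]-s)*1e3,1),'w',round(width(T,a,p)*1e3,1))
E
```

```text
[261.7 219.9 115. ] [-1.7 -1. ] w 25.3
[295.6 222.  218.5] [0.1 0.3] w 34.6
[328.1 224.9 721.5] [-0.1  5. ] w 62.6
[365.6 228.2 643. ] [-0.7 -0.9] w 59.2
```

```bash
python3 - <<'E'
from h import *
T=load('top2.png');I=cv2.resize(T['img'][200:260,235:395,::-1],None,fx=5,fy=5,interpolation=cv2.INTER_CUBIC)
for s,r in(((.6614,.1462),13),((.6564,.0746),18),((.6518,.0027),23),((.6467,-.0687),28)):
    q=[(proj(T,(s[0]+r/1e3*np.cos(a),s[1]+r/1e3*np.sin(a),.036))-[235,200]+.5)*5 for a in np.linspace(0,6.28,40)]
    cv2.polylines(I,[np.int32(q)],True,(0,0,255),1)
cv2.imwrite('pics/chk.png',I)
E
```

```text
(no output)
```

View pics/chk.png

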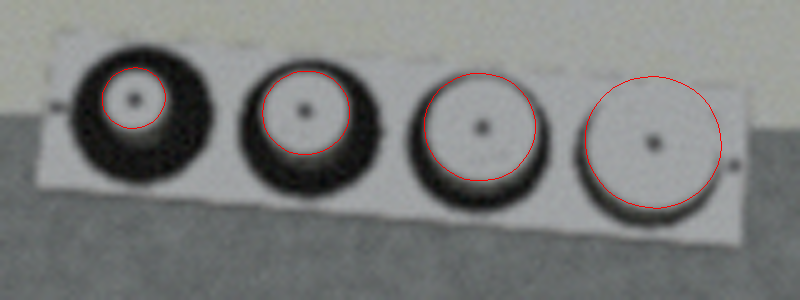

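The drawn circles fit all four top faces to within about 1–2 mm, so every die is centred and upright.

```bash
python3 -c "
from rig import hand_in
print(hand_in())"
```

```text
the job is handed in; nothing more can be done
None
```

The job is handed in: the 26, 36, 46 and 56 mm dies stand upright on the discs in that order from the press end, each within about 2 mm of centre by the top camera, and the dome was not touched; no verdict came back.

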